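Rock the angle gauge on a bamboo culm until it reads the mark, and hold

ROBOT

A 7-joint arm with a two-finger parallel gripper is mounted at the origin on the work surface. World frame = base frame: x ahead of the robot, y to its left, z up, the work surface at z = 0. Lengths are in m, angles in rad, forces in N, time in s.
With the tool pointing down it reaches from about 0.425 to 0.925 m from the base axis. Payload 6.8 kg.
Tool frame: the origin (TCP) lies on the centre line of the jaws, within the pads' length; the fingertips stand 19 mm ahead of it and the grasp point (between the pads) is the TCP (r.tip_extent is the y of the fingertips in the tool frame, in m); y points along the fingers, z is the direction in which the jaws open and shut, and the axes are right-handed (so a half turn about y gives the same grasp; the last joint's range is limited). The gripper opens to 85 mm and grips with 20 to 120 N. Pads are 22 mm wide; open, the fingers measure 114 mm over their backs; the gripper's body (76 mm by 85 mm) begins 54 mm behind the grasp point. The pads swing forward as they close: fully open they stand 13 mm farther back than shut.
Start: joints at [-0.108, 0.477, 0.022, 1.555, -0.011, 1.109, -0.083], TCP at [0.675, 0, 0.25] pointing down, gripper open.
Joint ranges: [-2.96, 2.96], [-0.34, 2.1], [-1.41, 1.46], [0.24, 2.44], [-1.37, 4.51], [0.17, 1.92], [-2.96, 2.96]. Speed limits (rad/s): [2.39, 2.39, 3.14, 3.14, 3.14, 3.14, 3.14].

INTERFACE

Orientations are given as a rotation vector (axis times angle).
In Python, from bench import r gives the robot as it stands. The module is installed in compiled form; this text tells all that it offers.
- The arm moves only by the tool jog_arm, never from a script. Its argument "motion" is a list of rows, each a list of 3 entries, a list of its own where there are three numbers: the opening, from 0 (shut) to 1 (fully open), then the shift along the tool's x, y, z in m, then the turn, a rotation vector about the tool's x, y, z in degrees. A call has 1 to 10 rows; each row shifts and turns the commanded pose from where the row before left it, along the tool's axes as they then stand; what a row does not reach is not made up. A row lasts 1/12 s, in which the tool goes at most 41.7 mm and 7.16 degrees, less where a joint would pass 70% of its speed; a pose out of reach is approached as far as the arm can. A call with a gripper value outside its range is refused whole. The fingers move at their own pace and stop on an object; "force" is the grip in N (left out, the last holds). Time passes only in rows, so rows that do not move let the fingers close. It gives the time, the measured TCP pose, the force and the opening at its end, in the units of the state.
- r.get_obs(): the state, without advancing time (a new reading comes with each control period).
- r.grab_frame(name): name is "scene" or "side" or "wrist"; returns a dict with "image" (384x512x3 uint8, red, green, blue), "range_z" (384x512 float32, m along the optical axis (not along the pixel's ray), 0 where there is no reading), "fx", "fy", "cx", "cy" (pixels), "xyz" and "orientation" of the camera in the world. Camera axes: x right, y down, z forward; pixel columns grow to the right and rows downward; lengths in m; the calibration is good to about 2 mm. A picture is of the moment at which its call begins.
- r.hand_in(): hands the job in, once; it reports no verdict.
The state is a dict: "clock": time; "joints": joint angles; "qvel": joint speeds; "tau": joint torques, N m; "tcp_pos": TCP position; "orientation": TCP orientation; "contact_force": force on the tool from outside, world axes, zero at the start; "moment": the same for the moment, N m; "grip_width": finger opening in m.
Only numpy, scipy, OpenCV 4.12 (cv2) and the standard library are available. Lean on these libraries where they do the work, as an engineer would, in place of code of your own. Each camera call takes 0.05 s, during which the arm holds its last target.

TASK

We want to trace a slant on the bamboo offcut that lies in its plywood cradle. Pick up the angle gauge by its black grip, set the middle of its foot level across the raised ring on top of the bamboo, with the foot's length crossing the bamboo, then rock it there until the swinging black pointer settles on the red mark of the dial. Finish while still gripping it there, still and lightly pressed on the bamboo with nothing else carrying it, and leave the other things on the table where they are.

Things in the scene. Friction and masses are not known exactly. Their poses are not given: they have to be found in the camera images.
- gauge_grip (a point): Centre of the loose angle gauge's grip: black rubber block, 24 mm thick (x), 36 mm wide (y), 46 mm high, centred 146 mm above the foot's underside. Below it a round dial, 110 mm across, 14 mm thick, centred 69 mm above the underside, white on both faces. Axes: x normal to the dial (within 0.6 rad of world +x at the start), y along the foot, z up. The gauge (about 0.4 kg) starts upright.
- gauge_foot (a point): Centre of the flat underside of the gauge's dark steel foot, 44 mm (x) by 130 mm (y) by 14 mm high; on the table at the start. Axes are the gauge's.
- pointer (a joint): Swing of the gauge's pointer (rad), a free, lightly damped pendulum needle hung from the dial's centre, on both faces; it settles a second or two after the gauge stops. 0: points at the foot's middle; positive: turned about the gauge's +x (tip towards its +y). It hangs plumb, so rocking the gauge by a about its own +x brings it to -a.
- pointer_tip (a point): Tip of the black needle on the +x face, 36 mm below the dial's centre when hanging straight; z axis along the needle, from tip to hub.
- mark (a joint): Angle of the red mark on the dial (rad), in the same sense and from the same zero as the pointer; 0.2 to 0.4, so always on the gauge's +y side. It is stiff and is not to be moved. The gauge reads right when joint pointer = joint mark.
- mark_tip (a point): Inner end of the red mark (6 mm by 13 mm tab, on both faces), 38 mm from the dial's centre; z axis towards the dial's centre.
- culm: Bamboo offcut in a plywood cradle fixed to the table. Origin: centre of the underside, at table height; z up. A round log 60 mm across, 90 mm long, its axis along this x (within 0.4 rad of world x), 42 mm above the table; a raised ring 66 mm across, 16 mm wide runs round its middle. Cradle 100 mm (x) by 140 mm (y), up to 35 mm high, clear of the rocking foot.
- culm_axis (a point): Point on the bamboo's axis at the middle of the raised ring, 42 mm above the table.
- culm_top (a point): Top of the raised ring, 75 mm above the table; x along the bamboo.
- bottle: Blue drinking bottle, 64 mm across, 190 mm tall, origin at the bottom. Leave alone.
- ink: Small ink jar, 52 mm across, 60 mm tall, origin at the bottom. Leave alone.
- pencup: White ceramic pen cup, 72 mm across, 100 mm tall, with pens up to about 160 mm; origin at the bottom. Leave alone.
- slip: Bamboo writing slip lying flat, 24 x 200 x 6 mm, origin at the middle of the underside. Leave alone.
Not all that is in view belongs to the job. Of the things that look like the part that bears gauge_grip, the smaller one is meant.

How it is judged:
By the outcome, as a careful person would: the job done as asked, in the order asked, and still so for the second after the job is handed in, while the arm keeps its last pose, push and grip.
It also fails if it takes over 48 s, if anything falls off the work surface, if the arm or the gripper's body presses on something with over 40 N, if the wrist force passes 120 N, or if a joint passes its speed limit or range.

## Working session

There is one attempt and no reset: what is moved stays moved. The work goes in short steps, Python scripts to look and compute and a tool call to move; the robot and the scene stay as the last step left them, time stands still between calls to the robot, and variables do not carry over. Pictures are saved under pics/ and viewed, and the job is handed in when it is done.

Besides the shell and the picture viewer there is one more tool, called after "Request:" by a JSON object that holds its "api" and its "payload". jog_arm: Moves the arm, as the interface text tells. Its arguments: {"type":"object","properties":{"motion":{"type":"array","items":{"type":"array"}},"force":{"type":"number"}},"required":["motion"]}

```bash
mkdir -p pics; cat > h.py <<'E'
import numpy as np, cv2
from scipy.spatial.transform import Rotation as R
from bench import r
def grab(n,fn):
    f=r.grab_frame(n); cv2.imwrite('pics/'+fn+'.png',f['image'][:,:,::-1]); np.savez('pics/'+fn+'.npz',**{k:np.array(v) for k,v in f.items()}); return f
def load(fn): return dict(np.load('pics/'+fn+'.npz'))
def rotm(o):
    o=np.array(o); 
    return o if o.shape==(3,3) else (R.from_quat(o).as_matrix() if o.shape==(4,) else R.from_rotvec(o).as_matrix())
def cloud(f):
    z=f['range_z'];v,u=np.mgrid[:z.shape[0],:z.shape[1]]
    p=np.stack([(u-f['cx'])/f['fx']*z,(v-f['cy'])/f['fy']*z,z],-1)
    return p@rotm(f['orientation']).T+np.array(f['xyz'])
def proj(f,P):
    p=(np.asarray(P)-f['xyz'])@rotm(f['orientation']); return p[...,:2]/p[...,2:]*[f['fx'],f['fy']]+[f['cx'],f['cy']]
def crop(fn,u0,u1,v0,v1,s,out):
    im=cv2.imread('pics/'+fn+'.png')[v0:v1,u0:u1]; cv2.imwrite('pics/'+out+'.png',cv2.resize(im,None,fx=s,fy=s,interpolation=cv2.INTER_CUBIC))
E
python3 - <<'E'
from h import *
o=r.get_obs(); print(o); print(r.tip_extent)
for n in ['scene','side','wrist']:
    f=grab(n,n+'0'); print(n,f['xyz'],f['orientation'],f['fx'],f['cx'],f['cy'])
E
```

```text
{'clock': 0.0, 'joints': array([-0.10811493,  0.47780164,  0.02235699,  1.55643946, -0.01146742,
        1.10931   , -0.08308362]), 'qvel': array([-0.00114772,  0.00112718,  0.0003814 ,  0.00066835,  0.0017765 ,
       -0.00048232,  0.00013825]), 'tau': array([-5.45967814e-04, -5.96443820e+01,  1.60769675e+00, -2.81194621e+01,
        1.24063640e-02,  9.39900521e-03,  2.20753498e-05]), 'tcp_pos': array([ 6.74446061e-01, -2.15574462e-05,  2.49330067e-01]), 'orientation': array([-1.21069334,  1.2104208 , -1.20842665]), 'contact_force': array([-0.07238236, -0.02647964,  0.25317765]), 'moment': array([-0.03954474, -0.00550797, -0.0204905 ]), 'grip_width': 0.08560994257239085}
0.019
scene [1.28126158 0.50747512 1.03880811] [-1.20291058 -2.33089012  0.97511398] 439.9234463340821 250.61009295595235 197.49570362924632
side [0.12204911 0.6128959  0.66908219] [-0.67185792  2.49482024 -1.27400329] 368.0128277243255 258.08843160460464 191.66369572045951
wrist [0.67453841 0.0834222  0.37232417] [ 2.80858296e+00  2.11761467e-03 -3.67255804e-03] 338.73986691180534 257.3761552806495 194.92877298377314
```

View pics/scene0.png

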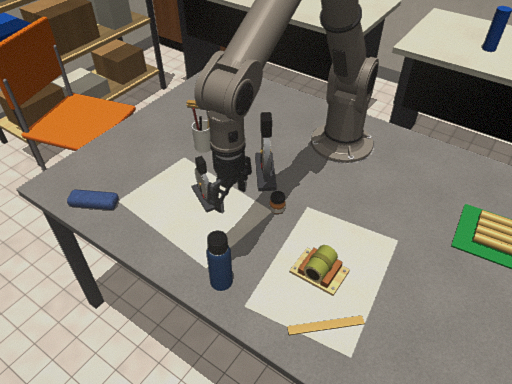

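View pics/side0.png

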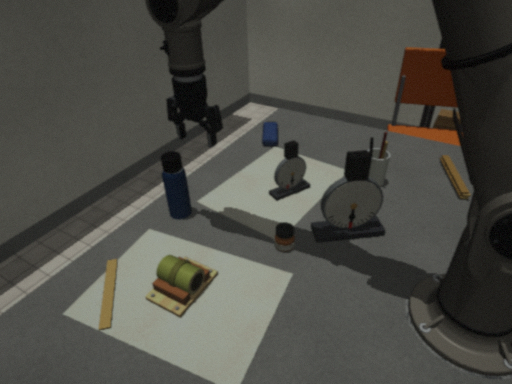

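View pics/wrist0.png

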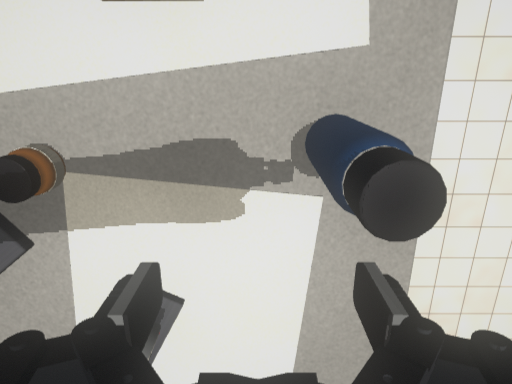

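```bash
python3 - <<'E'
from h import *
crop('side0',255,405,130,260,5,'side0c')
crop('scene0',180,300,100,230,5,'scene0c')
f=load('side0');P=cloud(f)
for n,(u,v) in dict(gripS=(291,149),dialS=(287,178),footS_L=(272,194),footS_R=(309,184),gripL=(358,165),dialL=(340,205),fLL=(314,238),fLR=(382,236),bottle=(173,156),ink=(285,228),cup=(380,170),ring=(180,265)).items(): print(n,P[v,u].round(4))
E
```

```text
gripS [ 0.5224 -0.2227  0.1566]
dialS [ 0.5293 -0.2166  0.059 ]
footS_L [ 0.5606 -0.1805  0.0116]
footS_R [ 0.4846 -0.2833  0.0122]
gripL [ 0.3033 -0.1247  0.2205]
dialL [ 0.3285 -0.1114  0.1034]
fLL [ 0.3749 -0.0743  0.0007]
fLR [ 0.222  -0.1687  0.0015]
bottle [0.7457 0.0163 0.1929]
ink [ 0.4296 -0.0107  0.0607]
cup [ 0.2997 -0.3892  0.0619]
ring [0.564  0.2262 0.0773]
```

View pics/side0c.png

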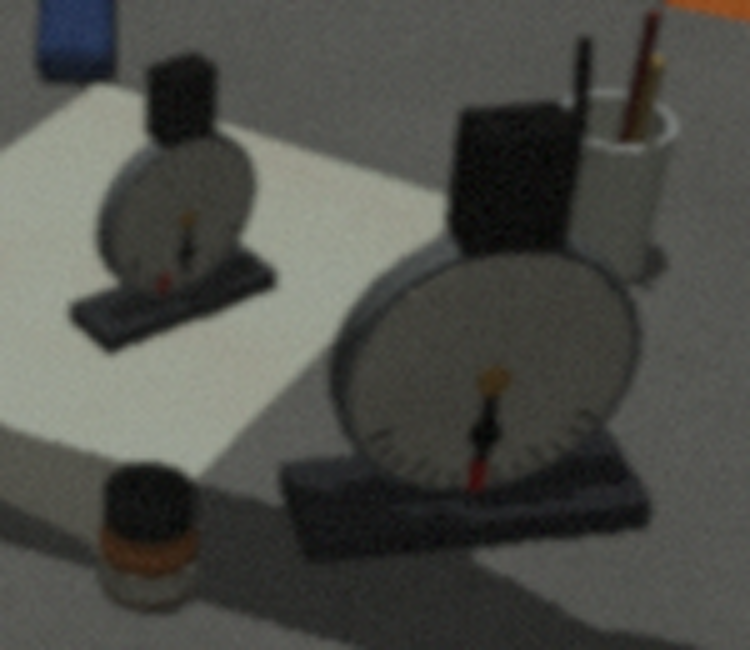

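View pics/scene0c.png

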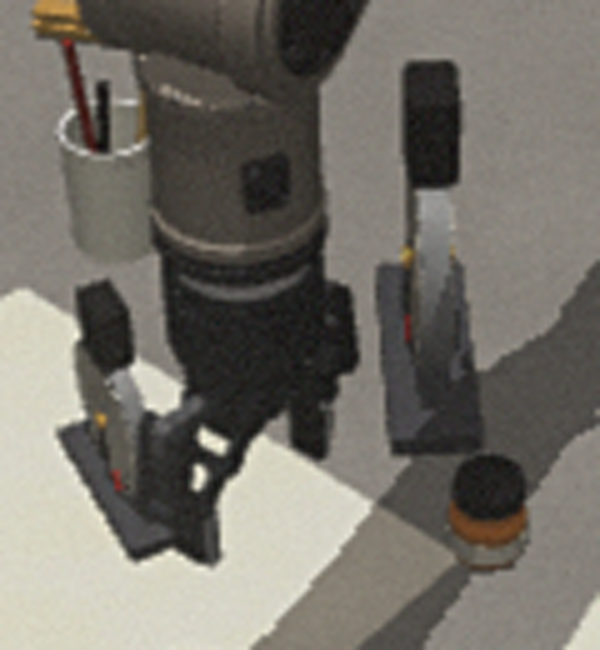

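```bash
python3 - <<'E'
from h import *
o=r.get_obs(); print(rotm(o['orientation']).round(3))
f=load('side0');P=cloud(f).reshape(-1,3)
def near(c,rad,z0,z1): 
    m=(np.hypot(P[:,0]-c[0],P[:,1]-c[1])<rad)&(P[:,2]>z0)&(P[:,2]<z1); return P[m]
def rect(q,name):
    (c,s,a)=cv2.minAreaRect((q[:,:2]*1000).astype(np.float32)); print(name,len(q),np.round(c,1),np.round(s,1),round(a,1),'ztop',np.percentile(q[:,2],[50,95]).round(4))
rect(near((0.52,-0.225),.04,.16,.18),'griptop')
rect(near((0.52,-0.225),.04,.125,.18),'grip all')
rect(near((0.52,-0.225),.09,.008,.02),'foot')
c=(0.565,0.226)
for nm in ['side0','scene0']:
    f=load(nm);P=cloud(f).reshape(-1,3)
    q=near(c,.07,.045,.09); rect(q,nm+' culm'); 
    top=near(c,.07,.07,.085); print(nm,len(top),top.mean(0)); rect(top,'ringtop')
    # fit horizontal-axis cylinder w/ ring & log
    from scipy.optimize import least_squares
    def res(p):
        x,y,a,z=p; d=q-[x,y,z]; n=np.array([-np.sin(a),np.cos(a)]); t=np.array([np.cos(a),np.sin(a)])
        rr=np.hypot(d[:,:2]@n,d[:,2]); ax=d[:,:2]@t
        Rr=np.where(abs(ax)<.008,.033,.030); return rr-Rr
    best=None
    for a in (-.4,-.2,0,.2,.4):
        s=least_squares(res,[c[0],c[1],a,.042],loss='soft_l1',f_scale=.002,diff_step=1e-3)
        if best is None or s.cost<best.cost: best=s
    print(best.x, best.cost, np.median(abs(best.fun)))
    a=best.x[2];t=np.array([np.cos(a),np.sin(a)]);ax=(q[:,:2]-best.x[:2])@t; print('axial ext',np.percentile(ax,[1,99]))
crop('scene0',275,365,230,310,7,'scene_culm'); crop('side0',140,230,245,320,7,'side_culm')
E
```

```text
[[ 0.    -0.001  1.   ]
 [-1.    -0.     0.   ]
 [ 0.    -1.    -0.001]]
griptop 83 [ 527.9 -234. ] [35.8 26. ] 64.6 ztop [0.1677 0.1701]
grip all 226 [ 527.7 -234.8] [37.6 26.1] 63.8 ztop [0.1525 0.1696]
foot 312 [ 526.5 -234.4] [129.6  45.2] 60.9 ztop [0.0149 0.0175]
side0 culm 1042 [570.2 226.2] [93.9 61.8] 1.8 ztop [0.0673 0.0743]
side0 374 [0.56853215 0.22532778 0.07250143]
ringtop 374 [570. 225.] [38.8 92.7] 87.1 ztop [0.0722 0.0756]
[0.57034997 0.22343674 0.01464774 0.04234182] 0.002722180250307556 0.0009218927824698117
axial ext [-0.04614346  0.04408746]
scene0 culm 671 [574.8 226.5] [93.7 63.3] 3.1 ztop [0.067  0.0738]
scene0 199 [0.57744799 0.22662575 0.07218359]
ringtop 199 [574.1 226.9] [91.9 38.1] 4.3 ztop [0.0719 0.075 ]
[0.57327169 0.22537942 0.01416271 0.04123941] 0.001983538073648486 0.0012952853178188825
axial ext [-0.04410907  0.04783538]
```

View pics/scene_culm.png

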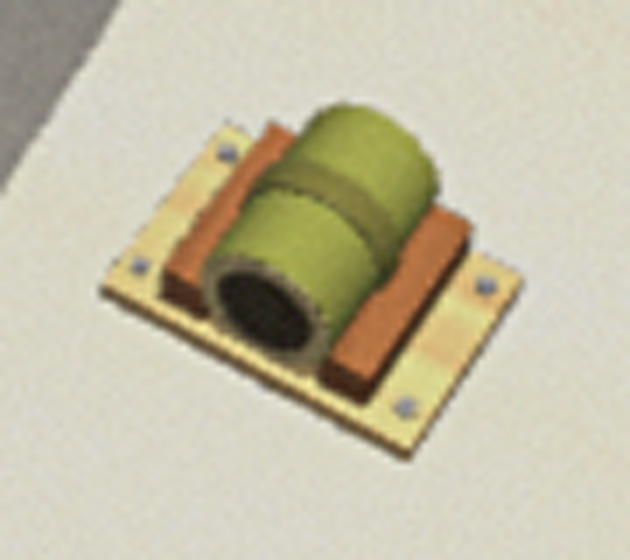

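View pics/side_culm.png

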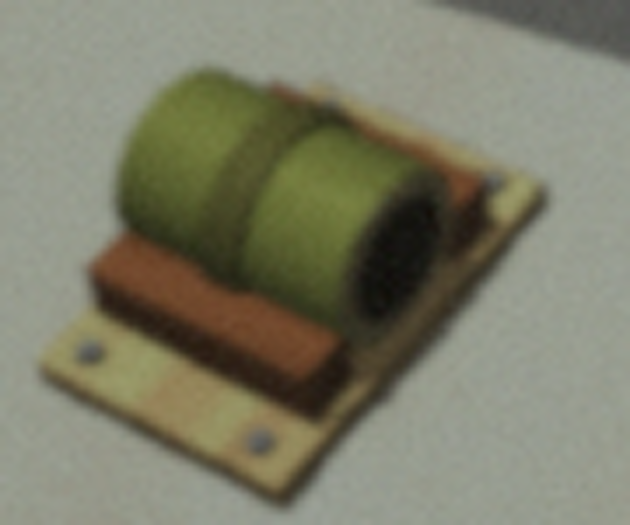

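```bash
cat >> h.py <<'E'
def plan(p1,R1,n,op,nd=4):
    o=r.get_obs(); p=np.array(o['tcp_pos']); Rc=rotm(o['orientation'])
    rv=R.from_matrix(Rc.T@R1).as_rotvec()/n; d=(np.asarray(p1)-p)/n; rows=[]
    for i in range(n):
        s=(Rc.T@d); rows.append([op,[float(x) for x in s.round(nd)],[float(x) for x in np.degrees(rv).round(2)]]); Rc=Rc@R.from_rotvec(rv).as_matrix()
    print('len/row mm',1000*np.linalg.norm(d),'deg/row',np.degrees(np.linalg.norm(rv))); print(str(rows).replace(' ',''))
def toolR(yawdeg,rock=0):
    # start tool orientation yawed by yawdeg about world z ; gauge yaw = yawdeg-90
    R0=np.array([[0,0,1],[-1,0,0],[0,-1,0]],float)
    G=R.from_euler('z',yawdeg-90,degrees=True).as_matrix()   # gauge frame, upright
    Tg=R.from_euler('z',90,degrees=True).as_matrix()@R0       # tool in gauge frame
    return G@R.from_rotvec([rock,0,0]).as_matrix()@Tg
E
python3 - <<'E'
from h import *
print(toolR(0).round(3)); plan([0.527,-0.2344,0.25],toolR(61),10,1)
E
```

```text
[[ 0.  0.  1.]
 [-1.  0.  0.]
 [ 0. -1.  0.]]
len/row mm 27.698833018793533 deg/row 6.099683836401769
[[1,[0.0234,-0.0,-0.0148],[0.01,-6.1,-0.0]],[1,[0.0217,-0.0,-0.0172],[0.01,-6.1,-0.0]],[1,[0.0198,-0.0,-0.0194],[0.01,-6.1,-0.0]],[1,[0.0176,-0.0,-0.0214],[0.01,-6.1,-0.0]],[1,[0.0152,-0.0,-0.0231],[0.01,-6.1,-0.0]],[1,[0.0127,-0.0,-0.0246],[0.01,-6.1,-0.0]],[1,[0.01,-0.0,-0.0258],[0.01,-6.1,-0.0]],[1,[0.0072,-0.0,-0.0267],[0.01,-6.1,-0.0]],[1,[0.0043,-0.0,-0.0274],[0.01,-6.1,-0.0]],[1,[0.0014,-0.0,-0.0277],[0.01,-6.1,-0.0]]]
```

Request:
{"api": "jog_arm", "payload": {"motion": [[1,[0.0234,0,-0.0148],[0,-6.1,0]],[1,[0.0217,0,-0.0172],[0,-6.1,0]],[1,[0.0198,0,-0.0194],[0,-6.1,0]],[1,[0.0176,0,-0.0214],[0,-6.1,0]],[1,[0.0152,0,-0.0231],[0,-6.1,0]],[1,[0.0127,0,-0.0246],[0,-6.1,0]],[1,[0.01,0,-0.0258],[0,-6.1,0]],[1,[0.0072,0,-0.0267],[0,-6.1,0]],[1,[0.0043,0,-0.0274],[0,-6.1,0]],[1,[0.0014,0,-0.0277],[0,-6.1,0]]]}}

```text
clock: 0.98
tcp_pos: [0.5262, -0.2352, 0.2501]
orientation: [-1.535, 0.393, -0.392]
contact_force: [0.4, -0.1, -0.3]
grip_width: 0.0855
```

Request:
{"api": "jog_arm", "payload": {"motion": [[1,[0,0,0],[0,0,0]],[1,[0,0,0],[0,0,0]]]}}

```text
clock: 1.15
tcp_pos: [0.5259, -0.2363, 0.2501]
orientation: [-1.534, 0.401, -0.4]
contact_force: [1.8, -0.3, -0.0]
grip_width: 0.0856
```

```bash
python3 - <<'E'
from h import *
o=r.get_obs();print(o['clock'],o['tcp_pos'],rotm(o['orientation']).round(3))
f=grab('wrist','w1'); P=cloud(f)
Q=P.reshape(-1,3);m=(np.hypot(Q[:,0]-.527,Q[:,1]+.234)<.09)
def rect(q,name):
    (c,s,a)=cv2.minAreaRect((q[:,:2]*1000).astype(np.float32)); print(name,len(q),np.round(c,1),np.round(s,1),round(a,1),'z',np.percentile(q[:,2],[5,50,95]).round(4))
g=Q[m&(np.hypot(Q[:,0]-.527,Q[:,1]+.234)<.035)]
rect(g[(g[:,2]>.16)&(g[:,2]<.18)],'griptop'); ft=Q[m&(Q[:,2]>.009)&(Q[:,2]<.019)]; rect(ft,'foot')
ground=Q[(Q[:,2]<.006)&(Q[:,2]>-.01)]; print(np.median(ground[:,2]))
E
```

```text
1.15 [ 0.5259382  -0.23626045  0.25012154] [[ 0.872 -0.001  0.489]
 [-0.489 -0.     0.872]
 [-0.    -1.    -0.001]]
griptop 1881 [ 529.1 -235.2] [35.4 24.3] 61.7 z [0.1636 0.1669 0.168 ]
foot 2125 [ 522.4 -231.7] [129.9  29.6] 62.1 z [0.0115 0.013  0.0143]
-0.0004113672440533289
```

View pics/w1.png

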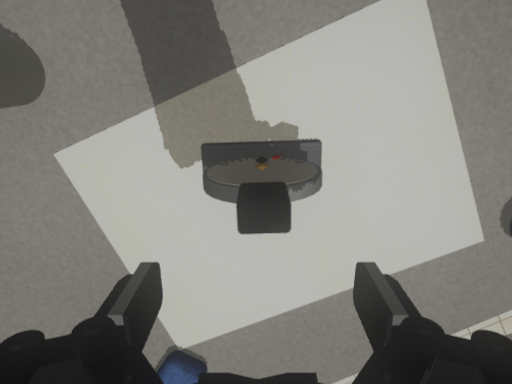

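Request:
{"api": "jog_arm", "payload": {"motion": [[1,[0.0018,0,0.0025],[0,-1.2,0]],[1,[0,0.02,0],[0,0,0]],[1,[0,0.025,0],[0,0,0]],[1,[0,0.025,0],[0,0,0]],[1,[0,0.02,0],[0,0,0]],[1,[0,0.011,0],[0,0,0]],[1,[0,0,0],[0,0,0]],[1,[0,0,0],[0,0,0]]]}}

```text
clock: 1.87
tcp_pos: [0.5307, -0.232, 0.1494]
orientation: [-1.537, 0.379, -0.379]
contact_force: [0.6, -0.4, 0.1]
grip_width: 0.0854
```

```bash
python3 - <<'E'
from h import *
o=r.get_obs();print(o['clock'],o['tcp_pos'],rotm(o['orientation']).round(3),o['contact_force'])
f=grab('wrist','w2')
E
```

```text
1.8667 [ 0.53069408 -0.23200005  0.14936574] [[ 0.885 -0.     0.465]
 [-0.465  0.     0.885]
 [-0.    -1.     0.   ]] [ 0.59283053 -0.3995508   0.0626527 ]
```

View pics/w2.png

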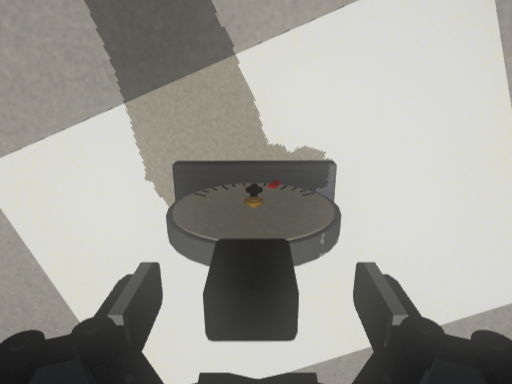

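Request:
{"api": "jog_arm", "payload": {"motion": [[1,[-0.0004,0,-0.0035],[0,0,0]],[1,[0,0,0],[0,0,0]],[0.3,[0,0,0],[0,0,0]],[0,[0,0,0],[0,0,0]],[0,[0,0,0],[0,0,0]],[0,[0,0,0],[0,0,0]],[0,[0,0,0],[0,0,0]],[0,[0,0,0],[0,0,0]],[0,[0,0,0],[0,0,0]],[0,[0,0,0],[0,0,0]]], "force": 70}}

```text
clock: 2.75
tcp_pos: [0.5286, -0.2354, 0.1496]
orientation: [-1.537, 0.379, -0.381]
contact_force: [0.7, 2.7, 2.3]
grip_width: 0.0355
```

```bash
python3 - <<'E'
from h import *
o=r.get_obs();print(o['clock'],o['tcp_pos'],rotm(o['orientation']).round(3),o['contact_force'],o['moment'],o['grip_width'])
f=grab('wrist','w3'); crop('w3',130,380,140,370,3,'w3c')
E
```

```text
2.75 [ 0.52855219 -0.23538655  0.14955697] [[ 0.885  0.001  0.466]
 [-0.466  0.     0.885]
 [ 0.001 -1.     0.001]] [0.74325327 2.66934786 2.27436299] [ 0.40556209 -0.23653349 -0.0253145 ] 0.035516538726185674
```

View pics/w3c.png

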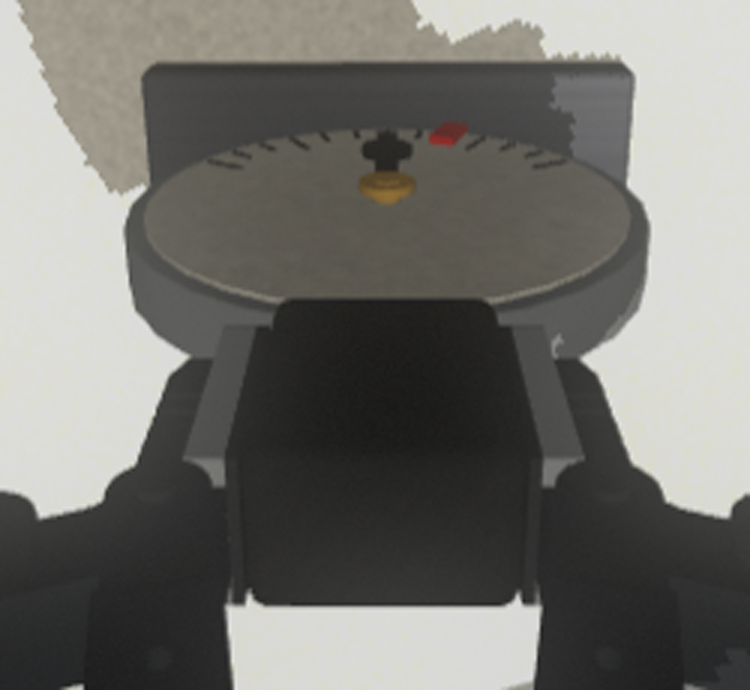

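```bash
cat >> h.py <<'E'
def gauge_pose(o=None,h=0.1496):
    o=o or r.get_obs(); T=rotm(o['orientation'])
    G=np.stack([T[:,0],T[:,2],-T[:,1]],1)   # gauge x,y,z axes
    foot=np.array(o['tcp_pos'])-h*G[:,2]
    return G,foot
def dialpix(f,uv,G,foot,xf=-0.008):
    C=np.array(f['xyz']); d=rotm(f['orientation'])@np.array([(uv[0]-f['cx'])/f['fx'],(uv[1]-f['cy'])/f['fy'],1])
    c=foot+0.069*G[:,2]+xf*G[:,0]; t=((c-C)@G[:,0])/(d@G[:,0]); q=G.T@(C+t*d-c); return q[1:]*1000, np.arctan2(q[1],-q[2])
E
python3 - <<'E'
from h import *
f=load('w3'); G,foot=gauge_pose(); print(foot)
for n,c in dict(hub=(387,190),ptr=(387,137),mk_in=(443,144),mk_out=(457,124),mk_c=(449,134)).items():
    uv=(c[0]/3+130-1/3,c[1]/3+140-1/3); print(n,dialpix(f,uv,G,foot))
print('mark 0.2..0.4 proj', [(proj(f,foot+G@np.array([-.008,.038*np.sin(a),.069-.038*np.cos(a)]))-[130,140])*3 for a in (0,.2,.3,.4)])
print((proj(f,foot+G@np.array([-.008,0,.069]))-[130,140])*3)
# detect red
im=f['image'].astype(int); m=(im[...,0]>im[...,1]*2)&(im[...,0]>70); v,u=np.nonzero(m[150:230,200:330]); print(len(u), u.mean()+200,v.mean()+150)
print(dialpix(f,(u.mean()+200,v.mean()+150),G,foot))
E
```

```text
[ 5.28633672e-01 -2.35327576e-01 -6.30612712e-05]
hub (array([-0.04940173, -1.04970186]), np.float64(-0.04702793263904244))
ptr (array([  0.04369786, -39.13534723]), np.float64(0.0011165825184775277))
mk_in (array([ 13.73951558, -33.46087911]), np.float64(0.38962301762065205))
mk_out (array([ 18.32245236, -50.56403623]), np.float64(0.34764443452234095))
mk_c (array([ 15.70629001, -41.74217469]), np.float64(0.3598828311377559))
mark 0.2..0.4 proj [array([385.8356851, 137.3616231]), array([416.24237891, 138.31785263]), array([431.23117164, 139.48065889]), array([445.95719896, 141.09753813])]
[386.24318902 190.71001774]
45 278.06666666666666 184.77777777777777
(array([ 14.68237592, -40.60458159]), np.float64(0.34696604411923393))
```

```bash
python3 - <<'E'
from h import *
plan([0.5286,-0.2354,0.275],toolR(62.2),5,0)
class O: pass
o=dict(r.get_obs()); o['tcp_pos']=np.array([0.5286,-0.2354,0.275])
import h
class F: 
    def get_obs(s): return o
h.r=F(); h.plan([0.5718,0.2244,0.275],toolR(91),18,0)
E
```

```text
len/row mm 25.0926282885412 deg/row 0.01058463670387264
[[0,[0.0,-0.0251,0.0],[-0.01,0.0,0.01]],[0,[0.0,-0.0251,0.0],[-0.01,0.0,0.01]],[0,[0.0,-0.0251,0.0],[-0.01,0.0,0.01]],[0,[0.0,-0.0251,0.0],[-0.01,0.0,0.01]],[0,[0.0,-0.0251,0.0],[-0.01,0.0,0.01]]]
len/row mm 25.65694139945969 deg/row 1.5987400860470677
[[0,[-0.0098,0.0,0.0237],[-0.0,-1.6,0.0]],[0,[-0.0091,0.0,0.024],[-0.0,-1.6,0.0]],[0,[-0.0084,0.0,0.0242],[-0.0,-1.6,0.0]],[0,[-0.0078,0.0,0.0245],[-0.0,-1.6,0.0]],[0,[-0.0071,0.0,0.0247],[-0.0,-1.6,0.0]],[0,[-0.0064,0.0,0.0248],[-0.0,-1.6,0.0]],[0,[-0.0057,0.0,0.025],[-0.0,-1.6,0.0]],[0,[-0.005,0.0,0.0252],[-0.0,-1.6,0.0]],[0,[-0.0043,0.0,0.0253],[-0.0,-1.6,0.0]],[0,[-0.0036,0.0,0.0254],[-0.0,-1.6,0.0]],[0,[-0.0029,0.0,0.0255],[-0.0,-1.6,0.0]],[0,[-0.0022,0.0,0.0256],[-0.0,-1.6,0.0]],[0,[-0.0014,0.0,0.0256],[-0.0,-1.6,0.0]],[0,[-0.0007,0.0,0.0256],[-0.0,-1.6,0.0]],[0,[-0.0,0.0,0.0257],[-0.0,-1.6,0.0]],[0,[0.0007,0.0,0.0256],[-0.0,-1.6,0.0]],[0,[0.0014,0.0,0.0256],[-0.0,-1.6,0.0]],[0,[0.0021,0.0,0.0256],[-0.0,-1.6,0.0]]]
```

Request:
{"api": "jog_arm", "payload": {"motion": [[0,[0,-0.01,0],[0,0,0]],[0,[0,-0.025,0],[0,0,0]],[0,[0,-0.03,0],[0,0,0]],[0,[0,-0.03,0],[0,0,0]],[0,[0,-0.02,0],[0,0,0]],[0,[0,-0.01,0],[0,0,0]],[0,[0,0,0],[0,0,0]]]}}

```text
clock: 3.38
tcp_pos: [0.5285, -0.2366, 0.2764]
orientation: [-1.538, 0.379, -0.384]
contact_force: [0.3, 0.3, -3.4]
grip_width: 0.0353
```

Lifted; the wrist carries about 3.5–4 N, as the gauge should. Now the transfer.

Request:
{"api": "jog_arm", "payload": {"motion": [[0,[-0.0098,0,0.0237],[0,-1.6,0]],[0,[-0.0091,0,0.024],[0,-1.6,0]],[0,[-0.0084,0,0.0242],[0,-1.6,0]],[0,[-0.0078,0,0.0245],[0,-1.6,0]],[0,[-0.0071,0,0.0247],[0,-1.6,0]],[0,[-0.0064,0,0.0248],[0,-1.6,0]],[0,[-0.0057,0,0.025],[0,-1.6,0]],[0,[-0.005,0,0.0252],[0,-1.6,0]],[0,[-0.0043,0,0.0253],[0,-1.6,0]]]}}

```text
clock: 4.13
tcp_pos: [0.5482, -0.0052, 0.2719]
orientation: [-1.564, 0.186, -0.18]
contact_force: [0.1, -0.4, -4.6]
grip_width: 0.0351
```

Request:
{"api": "jog_arm", "payload": {"motion": [[0,[-0.0036,0,0.0254],[0,-1.6,0]],[0,[-0.0029,0,0.0255],[0,-1.6,0]],[0,[-0.0022,0,0.0256],[0,-1.6,0]],[0,[-0.0014,0,0.0256],[0,-1.6,0]],[0,[-0.0007,0,0.0256],[0,-1.6,0]],[0,[0,0,0.0257],[0,-1.6,0]],[0,[0.0007,0,0.0256],[0,-1.6,0]],[0,[0.0014,0,0.0256],[0,-1.6,0]],[0,[0.0021,0,0.0256],[0,-1.6,0]]]}}

```text
clock: 4.88
tcp_pos: [0.5701, 0.2242, 0.2716]
orientation: [-1.573, -0.012, 0.018]
contact_force: [0.1, -0.4, -4.0]
grip_width: 0.0357
```

Request:
{"api": "jog_arm", "payload": {"motion": [[0,[0,0,0],[0,0,0]],[0,[0,0,0],[0,0,0]],[0,[0,0,0],[0,0,0]],[0,[0,0,0],[0,0,0]]]}}

```text
clock: 5.22
tcp_pos: [0.571, 0.2221, 0.2729]
orientation: [-1.573, -0.011, 0.014]
contact_force: [-0.3, 0.1, -4.2]
grip_width: 0.0351
```

```bash
python3 - <<'E'
from h import *
o=r.get_obs();print(o['clock'],o['tcp_pos'],rotm(o['orientation']).round(4),o['contact_force'],o['moment'],o['grip_width'])
for n in ['wrist','side','scene']: grab(n,n+'4')
crop('side4',120,270,110,320,3,'side4c');crop('scene4',240,380,150,320,4,'scene4c')
E
```

```text
5.2167 [0.57096887 0.22214017 0.27290364] [[ 0.9999 -0.002  -0.0156]
 [ 0.0156 -0.002   0.9999]
 [-0.0021 -1.     -0.0019]] [-0.25428657  0.08464125 -4.16238283] [-0.02978224 -0.02054804  0.02485253] 0.035079937528295524
```

View pics/wrist4.png

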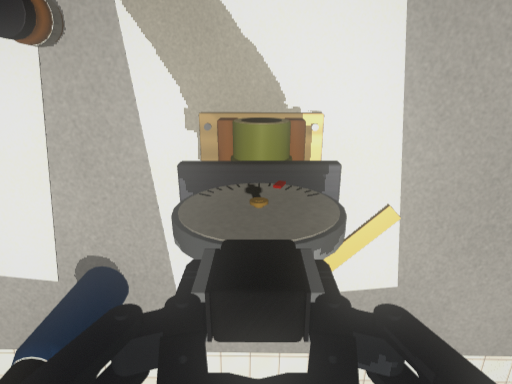

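View pics/side4c.png

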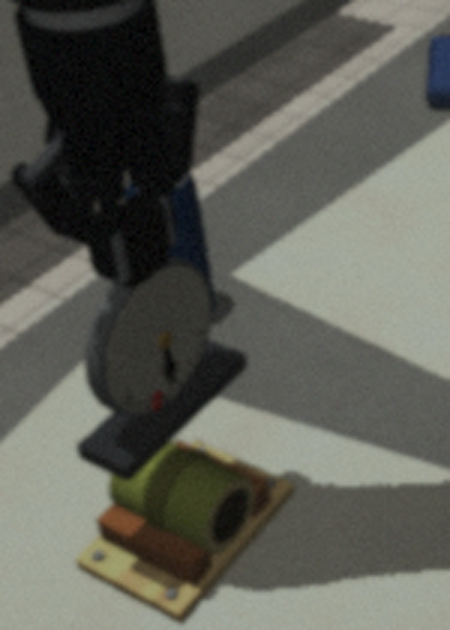

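View pics/scene4c.png

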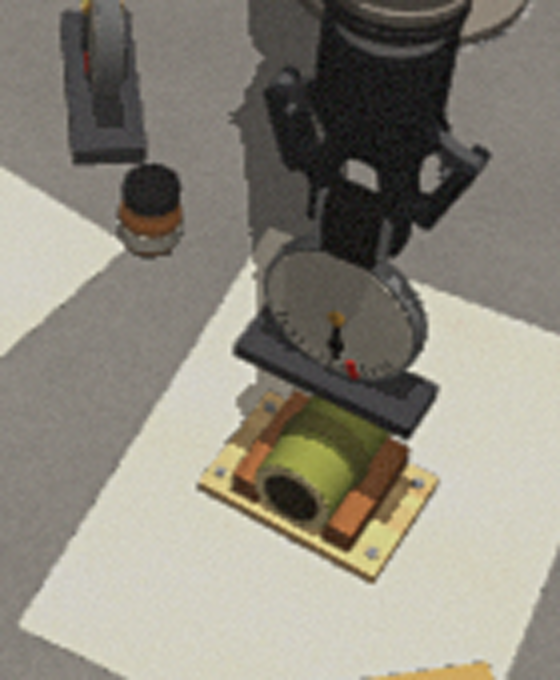

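```bash
python3 - <<'E'
from h import *
from scipy.optimize import least_squares
f=load('wrist4');P=cloud(f);G,foot=gauge_pose();print('foot',foot)
q=P[118:160,225:300].reshape(-1,3); q=q[(q[:,2]>.05)&(q[:,2]<.09)]
print(len(q), q.min(0),q.max(0))
def res(p):
    d=q-[.5,p[0],p[2]]; a=p[1]; return np.hypot(-np.sin(a)*d[:,0]+np.cos(a)*d[:,1],d[:,2])-.030
s=least_squares(res,[.22,0,.042],loss='soft_l1',f_scale=.002); print(s.x,np.median(abs(s.fun)),'y at .571',s.x[0]+.071*np.tan(s.x[1]))
# end of culm: min x
print('x end pct',np.percentile(q[:,0],[0,1,3,10]))
# base plate
b=P[108:160,190:330].reshape(-1,3); b=b[(b[:,2]>.004)&(b[:,2]<.016)]; print(len(b),np.percentile(b,[1,50,99],axis=0)); (c,sz,a)=cv2.minAreaRect((b[:,:2]*1000).astype(np.float32)); print(c,sz,a)
# baseplate rect by side0/scene0
for n in('side0','scene0'):
    g=load(n);Q=cloud(g).reshape(-1,3);b=Q[(abs(Q[:,0]-.571)<.07)&(abs(Q[:,1]-.224)<.09)&(Q[:,2]>.005)&(Q[:,2]<.04)]; print(n,len(b),cv2.minAreaRect((b[:,:2]*1000).astype(np.float32)))
E
```

```text
foot [0.57128471 0.22263765 0.12437105]
2211 [0.52506463 0.19325478 0.05004999] [0.56589878 0.25443645 0.07325794]
[0.22373581 0.0097957  0.04065173] 0.00044823067542320086 y at .571 0.22443132263591586
x end pct [0.52506463 0.52538502 0.52564602 0.52741722]
2187 [[0.52081566 0.15499933 0.0071922 ]
 [0.53858254 0.22282759 0.01100121]
 [0.57419234 0.29339807 0.0146467 ]]
(547.8920288085938, 224.30966186523438) (53.81785202026367, 140.30044555664062) 1.127684473991394
side0 1517 ((576.48876953125, 223.58126831054688), (122.39450073242188, 160.4749298095703), 5.196181297302246)
scene0 1061 ((569.5797729492188, 223.32748413085938), (173.58145141601562, 140.56304931640625), 88.28089904785156)
```

Request:
{"api": "jog_arm", "payload": {"motion": [[0,[0,0.01,0.0017],[0,0,0]],[0,[0,0.012,0],[0,0,0]],[0,[0,0.012,0],[0,0,0]],[0,[0,0.007,0],[0,0,0]],[0,[0,0.003,0],[0,0,0]],[0,[0,0,0],[0,0,0]],[0,[0,0,0],[0,0,0]],[0,[0,0,0],[0,0,0]],[0,[0,0,0],[0,0,0]],[0,[0,0,0],[0,0,0]]]}}

```text
clock: 6.2
tcp_pos: [0.5715, 0.2259, 0.2309]
orientation: [-1.57, -0.014, 0.013]
contact_force: [-0.0, -1.2, -4.2]
grip_width: 0.0353
```

```bash
cat >> h.py <<'E'
def st():
    o=r.get_obs();G,foot=gauge_pose(o); print(round(o['clock'],2),'tcp',o['tcp_pos'].round(4),'foot',foot.round(4),'gz',G[:,2].round(4),'gx',G[:,0].round(4),'F',np.round(o['contact_force'],2),'M',np.round(o['moment'],3),'w',round(o['grip_width'],4))
E
python3 -c "
from h import *
st()"
```

```text
6.2 tcp [0.5715 0.2259 0.2309] foot [0.5717 0.2259 0.0813] gz [-1.e-03 -4.e-04  1.e+00] gx [0.9998 0.0174 0.001 ] F [-0.04 -1.16 -4.18] M [-0.004  0.012  0.022] w 0.0353
```

Request:
{"api": "jog_arm", "payload": {"motion": [[0,[0,0.002,-0.0015],[0,0,0]],[0,[0,0.002,0],[0,0,0]],[0,[0,0,0],[0,0,0]],[0,[0,0,0],[0,0,0]]]}}

```text
clock: 6.53
tcp_pos: [0.5711, 0.2241, 0.2261]
orientation: [-1.571, -0.013, 0.014]
contact_force: [1.2, 0.7, -5.2]
grip_width: 0.0353
```

```bash
python3 -c "
from h import *
st();grab('wrist','w5');grab('scene','s5');st()"
```

```text
6.53 tcp [0.5711 0.2241 0.2261] foot [0.5711 0.224  0.0765] gz [4.e-04 2.e-04 1.e+00] gx [ 9.998e-01  1.730e-02 -4.000e-04] F [ 1.19  0.68 -5.19] M [ 0.022 -0.007  0.03 ] w 0.0353
6.63 tcp [0.5712 0.2242 0.2263] foot [0.5712 0.2243 0.0767] gz [-0.e+00 -1.e-04  1.e+00] gx [0.9998 0.0175 0.    ] F [-0.25  0.48 -3.44] M [-0.013  0.035  0.008] w 0.0354
```

Request:
{"api": "jog_arm", "payload": {"motion": [[0,[0,0.001,0],[0,0,0]],[0,[0,0.0007,0],[0,0,0]],[0,[0,0,0],[0,0,0]],[0,[0,0,0],[0,0,0]]]}}

```text
clock: 6.97
tcp_pos: [0.5712, 0.2242, 0.2245]
orientation: [-1.571, -0.014, 0.014]
contact_force: [-1.1, -0.0, -4.9]
grip_width: 0.0354
```

```bash
python3 -c "
from h import *
st()"
```

```text
6.97 tcp [0.5712 0.2242 0.2245] foot [0.5712 0.2242 0.0749] gz [1.e-04 1.e-04 1.e+00] gx [ 9.998e-01  1.750e-02 -1.000e-04] F [-1.12 -0.02 -4.86] M [-0.008  0.006 -0.004] w 0.0354
```

Request:
{"api": "jog_arm", "payload": {"motion": [[0,[0,0.0005,0],[0,0,0]],[0,[0,0.0005,0],[0,0,0]],[0,[0,0,0],[0,0,0]]]}}

```text
clock: 7.22
tcp_pos: [0.5714, 0.2243, 0.2241]
orientation: [-1.571, -0.014, 0.013]
contact_force: [-0.6, -0.0, -0.5]
grip_width: 0.035
```

Request:
{"api": "jog_arm", "payload": {"motion": [[0,[0,0.0005,0],[0,0,0]],[0,[0,0,0],[0,0,0]],[0,[0,0,0],[0,0,0]]]}}

```text
clock: 7.47
tcp_pos: [0.5715, 0.2243, 0.224]
orientation: [-1.571, -0.014, 0.013]
contact_force: [-2.4, -1.8, 5.1]
grip_width: 0.0355
```

```bash
python3 -c "
from h import *
st()"
```

```text
7.47 tcp [0.5715 0.2243 0.224 ] foot [0.5717 0.2244 0.0744] gz [-1.e-03 -2.e-04  1.e+00] gx [0.9998 0.0173 0.001 ] F [-2.37 -1.75  5.07] M [-0.447  0.62  -0.036] w 0.0355
```

```bash
python3 -c "
from h import *
grab('wrist','w6');grab('side','d6');grab('scene','s6');st()
a=cv2.imread('pics/d6.png')[150:320,120:260];b=cv2.imread('pics/s6.png')[150:320,250:390]
cv2.imwrite('pics/c6.png',cv2.resize(np.hstack([a,b]),None,fx=2.8,fy=2.8,interpolation=cv2.INTER_CUBIC))"
```

```text
7.62 tcp [0.5716 0.2243 0.224 ] foot [0.5717 0.2244 0.0744] gz [-1.e-03 -3.e-04  1.e+00] gx [0.9998 0.0173 0.001 ] F [-2.54 -1.33  5.99] M [-0.421  0.627  0.02 ] w 0.0354
```

View pics/c6.png

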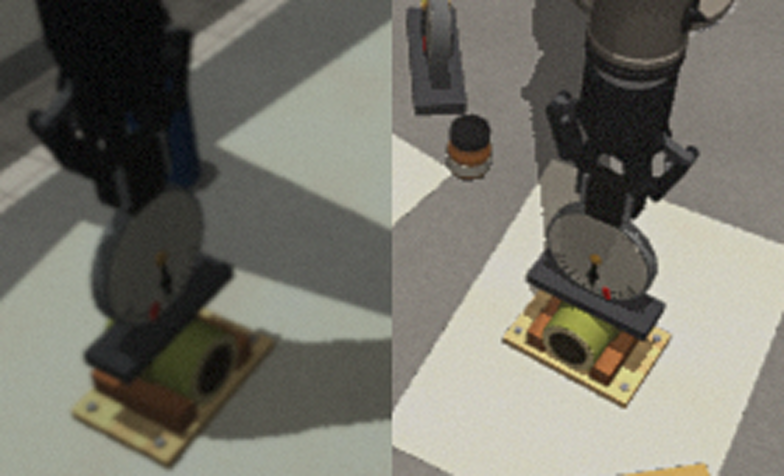

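```bash
cat >> h.py <<'E'
def pathTz(phi,h=.149,Rr=.033):
    n=np.array([np.sin(phi),np.cos(phi)]);t=np.array([np.cos(phi),-np.sin(phi)]); return Rr*n-Rr*phi*t+h*n
def rockrows(ph):
    for a,b in zip(ph[:-1],ph[1:]):
        d=pathTz(b)-pathTz(a); n=np.array([np.sin(a),np.cos(a)]);t=np.array([np.cos(a),-np.sin(a)])
        print([0,[0,round(float(-d@n),5),round(float(d@t),5)],[round(float(-np.degrees(b-a)),3),0,0]])
E
python3 -c "
from h import *
rockrows(np.arange(0,.351,.035)); print([(pathTz(p)-pathTz(0)).round(4) for p in (.175,.35)])"
```

```text
[0, [0, 7e-05, 0.00521], [-2.005, 0, 0]]
[0, [0, 3e-05, 0.00522], [-2.005, 0, 0]]
[0, [0, -1e-05, 0.00522], [-2.005, 0, 0]]
[0, [0, -5e-05, 0.00522], [-2.005, 0, 0]]
[0, [0, -9e-05, 0.00522], [-2.005, 0, 0]]
[0, [0, -0.00013, 0.00522], [-2.005, 0, 0]]
[0, [0, -0.00017, 0.00522], [-2.005, 0, 0]]
[0, [0, -0.00021, 0.00522], [-2.005, 0, 0]]
[0, [0, -0.00025, 0.00522], [-2.005, 0, 0]]
[0, [0, -0.00029, 0.00522], [-2.005, 0, 0]]
[array([ 0.026 , -0.0018]), array([ 0.0516, -0.0071])]
```

Request:
{"api": "jog_arm", "payload": {"motion": [[0,[0,0.0001,0.0052],[-2,0,0]],[0,[0,0,0.0052],[-2,0,0]],[0,[0,0,0.0052],[-2,0,0]],[0,[0,0,0.0052],[-2,0,0]],[0,[0,-0.0001,0.0052],[-2,0,0]],[0,[0,0,0],[0,0,0]],[0,[0,0,0],[0,0,0]]]}}

```text
clock: 8.2
tcp_pos: [0.5712, 0.2514, 0.2222]
orientation: [-1.745, -0.018, 0.012]
contact_force: [-1.2, 0.0, 5.3]
grip_width: 0.0352
```

```bash
cat >> h.py <<'E'
def rk(yc=0.2243,h=.149):
    o=r.get_obs();G,f=gauge_pose(o,h); n=G[:,2]; phi=np.arctan2(G[:,2]@[-.0145,1,0],n[2])
    d=f-[.571,yc,.042]; pf=pathTz(phi,0)
    print('phi',phi.round(4),'roll-tilt x',n[0].round(4),'gap mm',round(1000*(d@n-.033),2),'contact at foot y mm',round(-1000*(d@G[:,1]),2),'(roll wants',round(33*phi,2),') x off mm',round(1000*d[0],2))
E
python3 -c "
from h import *
st();rk()"
```

```text
8.2 tcp [0.5712 0.2514 0.2222] foot [0.5719 0.2255 0.0748] gz [-0.0049  0.1731  0.9849] gx [0.9998 0.019  0.0017] F [-1.16  0.    5.32] M [-0.131  0.375 -0.074] w 0.0352
phi 0.174 roll-tilt x -0.0049 gap mm 0.14 contact at foot y mm 4.48 (roll wants 5.74 ) x off mm 0.92
```

Request:
{"api": "jog_arm", "payload": {"motion": [[0,[0,-0.0001,0.005],[-2,0,0]],[0,[0,-0.0001,0.005],[-2,0,0]],[0,[0,-0.0002,0.005],[-2,0,0]],[0,[0,-0.0002,0.005],[-2,0,0]],[0,[0,-0.0003,0.005],[-2,0,0]],[0,[0,0,0],[0,0,0]],[0,[0,0,0],[0,0,0]],[0,[0,0,0],[0,0,0]],[0,[0,0,0],[0,0,0]]]}}

```text
clock: 8.95
tcp_pos: [0.5706, 0.2766, 0.2169]
orientation: [-1.916, -0.019, 0.011]
contact_force: [-0.4, 5.1, 5.7]
grip_width: 0.0353
```

Request:
{"api": "jog_arm", "payload": {"motion": [[0,[0,0,0],[0,0,0]],[0,[0,0,0],[0,0,0]],[0,[0,0,0],[0,0,0]],[0,[0,0,0],[0,0,0]],[0,[0,0,0],[0,0,0]],[0,[0,0,0],[0,0,0]],[0,[0,0,0],[0,0,0]],[0,[0,0,0],[0,0,0]],[0,[0,0,0],[0,0,0]],[0,[0,0,0],[0,0,0]]]}}

```text
clock: 9.78
tcp_pos: [0.5706, 0.2765, 0.2169]
orientation: [-1.916, -0.019, 0.011]
contact_force: [-0.9, 4.5, 4.3]
grip_width: 0.0354
```

Request:
{"api": "jog_arm", "payload": {"motion": [[0,[0,0,0],[0,0,0]],[0,[0,0,0],[0,0,0]],[0,[0,0,0],[0,0,0]],[0,[0,0,0],[0,0,0]],[0,[0,0,0],[0,0,0]],[0,[0,0,0],[0,0,0]],[0,[0,0,0],[0,0,0]],[0,[0,0,0],[0,0,0]],[0,[0,0,0],[0,0,0]],[0,[0,0,0],[0,0,0]]]}}

```text
clock: 10.62
tcp_pos: [0.5706, 0.2766, 0.2169]
orientation: [-1.916, -0.019, 0.011]
contact_force: [-0.8, 5.0, 5.0]
grip_width: 0.0352
```

```bash
python3 -c "
from h import *
st();rk()
f=grab('wrist','w7');G,foot=gauge_pose(h=.149)
f=grab('wrist','w7b');f=grab('side','d7');grab('scene','s7')
crop('w7b',170,350,160,240,4,'w7c');crop('s7',270,390,190,290,6,'s7c')
im=load('w7b')['image'].astype(int); m=(im[...,0]>im[...,1]*2)&(im[...,0]>70); v,u=np.nonzero(m[150:230,200:330]); print(len(u), u.mean()+200,v.mean()+150)
print(dialpix(load('w7b'),(u.mean()+200,v.mean()+150),G,foot))
"
```

```text
10.62 tcp [0.5706 0.2766 0.2169] foot [0.5718 0.226  0.0761] gz [-0.0079  0.338   0.9411] gx [0.9998 0.0186 0.0018] F [-0.81  4.96  5.01] M [ 1.426  0.124 -0.029] w 0.0352
phi 0.3449 roll-tilt x -0.0079 gap mm 0.24 contact at foot y mm 9.94 (roll wants 11.38 ) x off mm 0.81
47 280.468085106383 183.5531914893617
(array([ 17.21489187, -46.00979459]), np.float64(0.3580314953436202))
```

View pics/w7c.png

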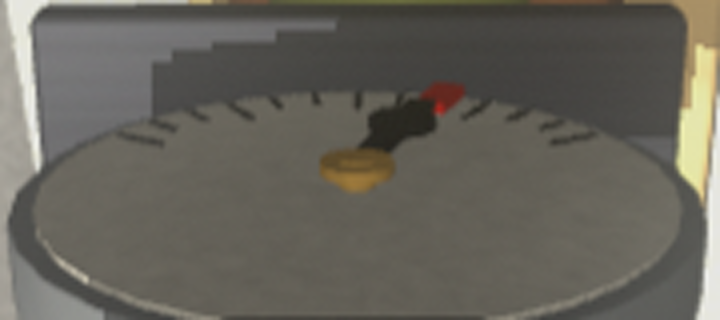

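View pics/s7c.png

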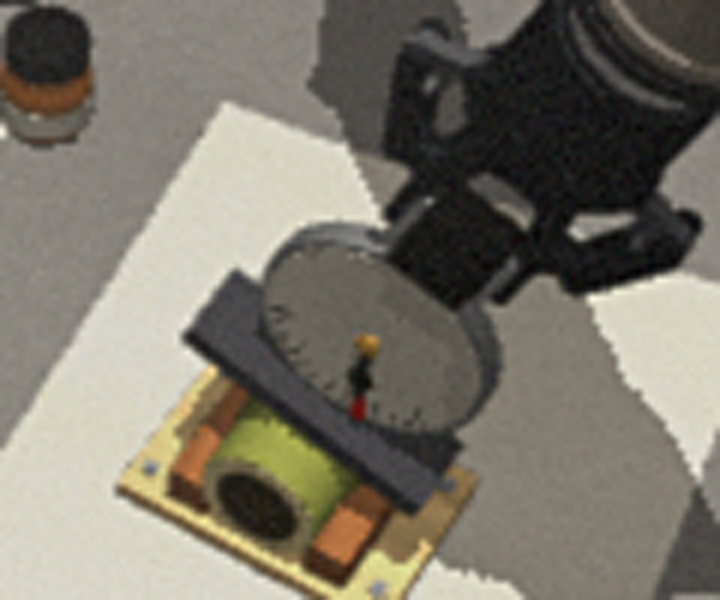

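```bash
cat > ov.py <<'E'
from h import *
import sys
def over(fn,xf,out,box,s,angs,hubuv=None,h=.149,o=None):
    f=load(fn);G,foot=gauge_pose(o,h=h)
    im=cv2.imread('pics/'+fn+'.png');u0,u1,v0,v1=box
    c=cv2.resize(im[v0:v1,u0:u1],None,fx=s,fy=s,interpolation=cv2.INTER_CUBIC)
    sh=np.zeros(2)
    if hubuv is not None: sh=np.array(hubuv)-proj(f,foot+G@np.array([xf,0,.069]))
    print('hub shift px',sh)
    for a,col in angs:
        pts=[]
        for rr in (.036,.053):
            p=proj(f,foot+G@np.array([xf,rr*np.sin(a),.069-rr*np.cos(a)]))+sh; pts.append(tuple(int(round(x)) for x in ((p-[u0,v0]+.5)*s-.5)))
        cv2.line(c,pts[0],pts[1],col,1)
    cv2.imwrite('pics/'+out+'.png',c)
E
python3 - <<'E'
from ov import *
A=[(.25,(255,0,0)),(.3,(255,255,0)),(.35,(0,255,0)),(.4,(0,255,255)),(0,(255,0,255)),(.1745,(255,255,255))]
over('w7b',-.0075,'o7w',(240,310,170,210),11,A)
over('s7',.0075,'o7s',(310,350,230,268),14,A)
E
```

```text
hub shift px [0. 0.]
hub shift px [0. 0.]
```

View pics/o7w.png

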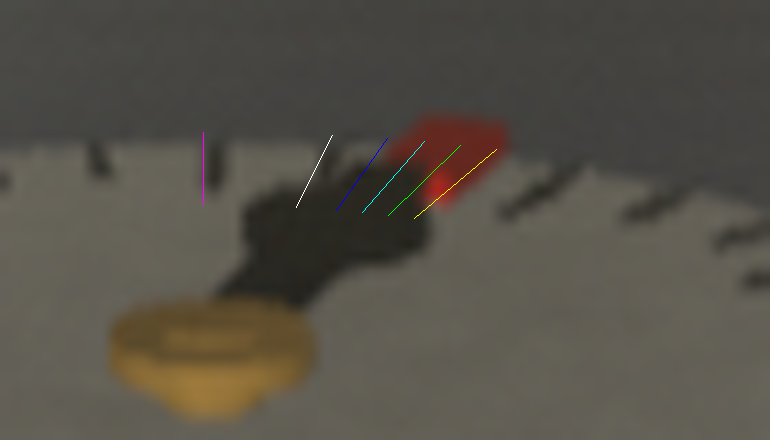

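View pics/o7s.png

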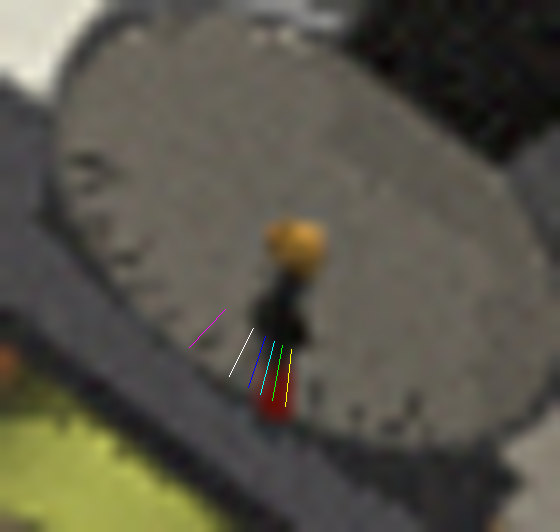

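```bash
cat >> ov.py <<'E'
def rects(fn,xf,out,box,s,angs,sh=(0,0),G=None,foot=None):
    f=load(fn)
    if G is None: G,foot=gauge_pose(h=.149)
    im=cv2.imread('pics/'+fn+'.png');u0,u1,v0,v1=box
    c=cv2.resize(im[v0:v1,u0:u1],None,fx=s,fy=s,interpolation=cv2.INTER_CUBIC)
    for a,col in angs:
        e=np.array([np.sin(a),-np.cos(a)]);w=np.array([np.cos(a),np.sin(a)])
        L=[.038*e-.003*w,.051*e-.003*w,.051*e+.003*w,.038*e+.003*w]
        p=[proj(f,foot+G@np.array([xf,q[0],.069+q[1]]))+sh for q in L]
        p=np.array([((x-[u0,v0]+.5)*s-.5) for x in p]).round().astype(np.int32)
        cv2.polylines(c,[p],True,col,1)
    cv2.imwrite('pics/'+out+'.png',c)
E
python3 - <<'E'
from ov import *
f=load('w7b');A=[(.30,(255,255,0)),(.35,(0,255,0)),(.4,(0,255,255))]
rects('w7b',-.010,'p7w',(255,305,165,200),15,A,(1.3,0))
rects('s7',.010,'p7s',(310,350,230,268),14,A)
E
```

```text
(no output)
```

View pics/p7w.png

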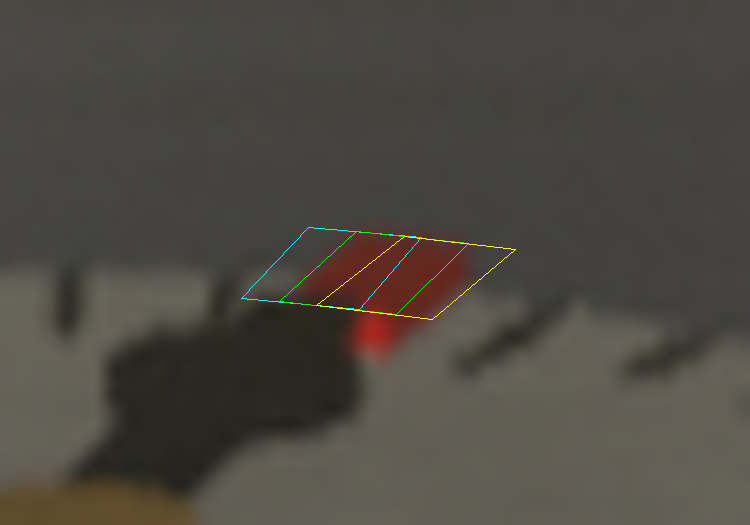

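View pics/p7s.png

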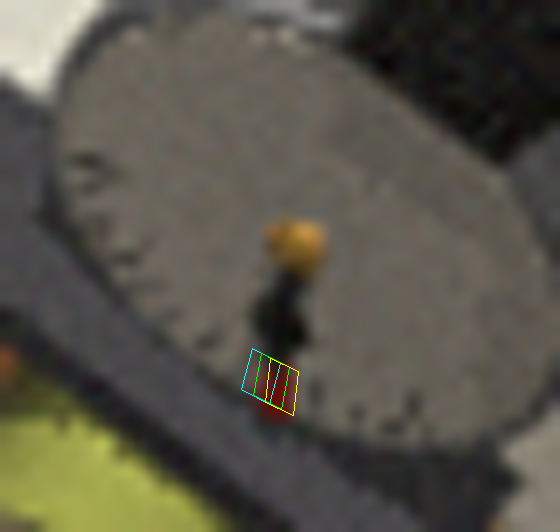

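```bash
python3 - <<'E'
from ov import *
A=[(.32,(255,255,0)),(.35,(0,255,0)),(.38,(0,255,255))]
o=dict(tcp_pos=np.array([0.52855219,-0.23538655,0.14955697]),orientation=np.array([[.885,.001,.466],[-.466,0,.885],[.001,-1,.001]]))
G,foot=gauge_pose(o,h=.1496)
f=load('w3'); print('zero tick pred',proj(f,foot+G@np.array([-.0072,0,.069-.048])),'hub',proj(f,foot+G@np.array([-.0072,0,.069])))
rects('w3',-.010,'p3w',(250,300,170,205),15,A,(0,0),G,foot)
w=load('wrist4')
f=load('w7b');G,foot=gauge_pose(h=.149)
# foot edges: project corners of foot top, -x edge in both frames
print('w7 foot top -x corners',[proj(f,foot+G@np.array([-.022,y,.014])).round(1) for y in(-.065,.065)])
f3=load('w3');G3,ft3=gauge_pose(o,h=.1496)
print('w3 foot',[proj(f3,ft3+G3@np.array([-.022,y,.014])).round(1) for y in(-.065,.065)])
print('dial edges w7',[proj(f,foot+G@np.array([-.007,y,.069])).round(1) for y in(-.055,.055)],'w3',[proj(f3,ft3+G3@np.array([-.007,y,.069])).round(1) for y in(-.055,.055)])
crop('w3',160,350,150,270,4,'w3d');crop('w7b',160,350,150,270,4,'w7d')
a=cv2.imread('pics/w3d.png');b=cv2.imread('pics/w7d.png')
cv2.imwrite('pics/cmp.png',cv2.resize(np.vstack([a,b]),None,fx=.62,fy=.62))
E
```

```text
zero tick pred [258.55722395 183.00776672] hub [258.73102165 204.83682047]
w7 foot top -x corners [array([174.6, 162.8]), array([341.4, 163.1])]
w3 foot [array([175.4, 162.2]), array([341.8, 162.4])]
dial edges w7 [array([172.2, 206. ]), array([344. , 206.2])] w3 [array([173.1, 205. ]), array([344.4, 205.2])]
```

View pics/p3w.png

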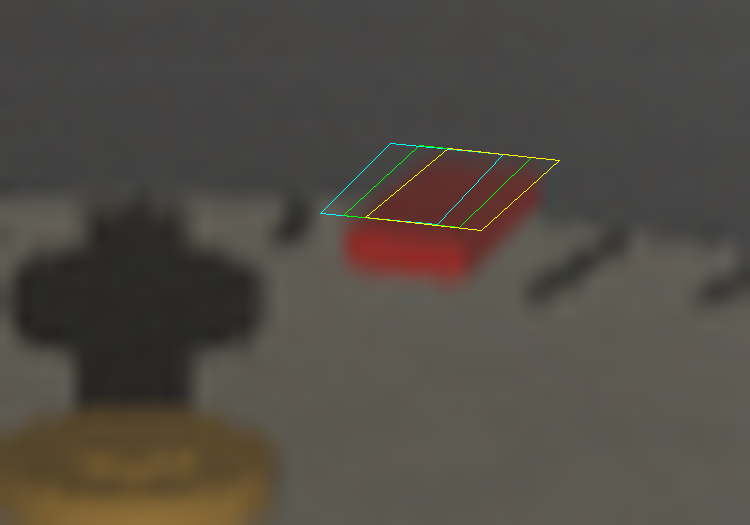

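View pics/w7d.png

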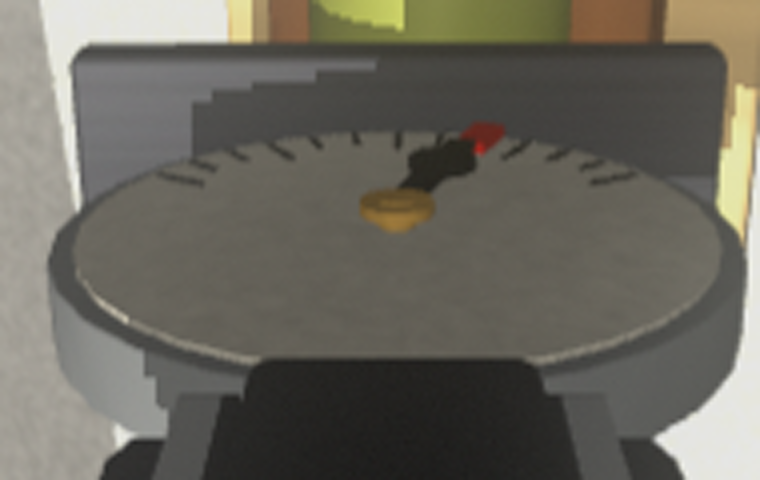

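View pics/w3d.png

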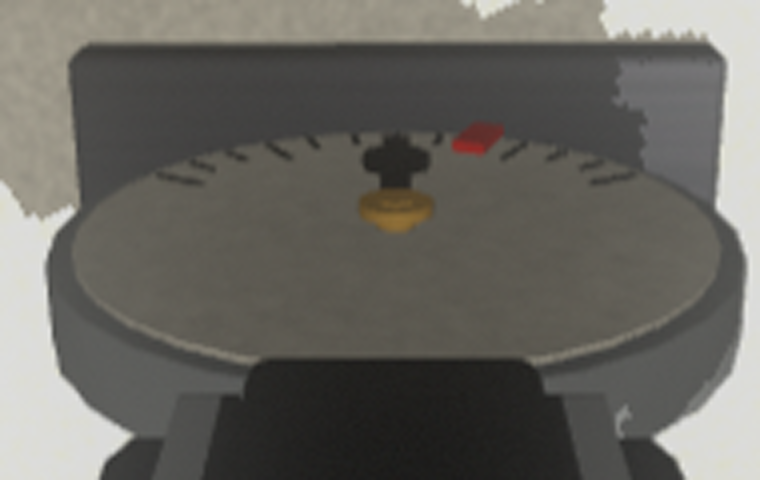

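Request:
{"api": "jog_arm", "payload": {"motion": [[0,[0,-0.0001,0.0012],[-0.45,0,0]],[0,[0,-0.0001,0.0011],[-0.45,0,0]],[0,[0,0,0],[0,0,0]],[0,[0,0,0],[0,0,0]],[0,[0,0,0],[0,0,0]],[0,[0,0,0],[0,0,0]],[0,[0,0,0],[0,0,0]],[0,[0,0,0],[0,0,0]],[0,[0,0,0],[0,0,0]],[0,[0,0,0],[0,0,0]]]}}

```text
clock: 11.65
tcp_pos: [0.5706, 0.2788, 0.2162]
orientation: [-1.931, -0.019, 0.011]
contact_force: [-0.9, 5.7, 5.9]
grip_width: 0.0352
```

Request:
{"api": "jog_arm", "payload": {"motion": [[0,[0,0,0],[0,0,0]],[0,[0,0,0],[0,0,0]],[0,[0,0,0],[0,0,0]],[0,[0,0,0],[0,0,0]],[0,[0,0,0],[0,0,0]],[0,[0,0,0],[0,0,0]],[0,[0,0,0],[0,0,0]],[0,[0,0,0],[0,0,0]],[0,[0,0,0],[0,0,0]],[0,[0,0,0],[0,0,0]]]}}

```text
clock: 12.48
tcp_pos: [0.5706, 0.2788, 0.2162]
orientation: [-1.931, -0.019, 0.011]
contact_force: [-0.4, 5.4, 5.0]
grip_width: 0.0355
```

Request:
{"api": "jog_arm", "payload": {"motion": [[0,[0,0,0],[0,0,0]],[0,[0,0,0],[0,0,0]],[0,[0,0,0],[0,0,0]],[0,[0,0,0],[0,0,0]],[0,[0,0,0],[0,0,0]],[0,[0,0,0],[0,0,0]],[0,[0,0,0],[0,0,0]],[0,[0,0,0],[0,0,0]],[0,[0,0,0],[0,0,0]],[0,[0,0,0],[0,0,0]]]}}

```text
clock: 13.32
tcp_pos: [0.5706, 0.2788, 0.2162]
orientation: [-1.931, -0.019, 0.011]
contact_force: [0.4, 4.9, 4.2]
grip_width: 0.035
```

```bash
python3 - <<'E'
from ov import *
st();rk()
for n,k in (('wrist','w8'),('side','d8'),('scene','s8')): grab(n,k)
A=[(.32,(255,255,0)),(.35,(0,255,0)),(.38,(0,255,255))]
a=cv2.imread('pics/s8.png')[232:272,308:352]; cv2.imwrite('pics/s8c.png',cv2.resize(a,None,fx=13,fy=13,interpolation=cv2.INTER_CUBIC))
crop('d8',140,220,200,260,9,'d8c'); crop('w8',235,305,165,215,10,'w8c')
E
```

```text
13.32 tcp [0.5706 0.2788 0.2162] foot [0.5718 0.226  0.0762] gz [-0.0082  0.3529  0.9356] gx [0.9998 0.0186 0.0017] F [0.37 4.92 4.21] M [1.55  0.144 0.047] w 0.035
phi 0.3608 roll-tilt x -0.0082 gap mm 0.24 contact at foot y mm 10.49 (roll wants 11.91 ) x off mm 0.78
```

View pics/s8c.png

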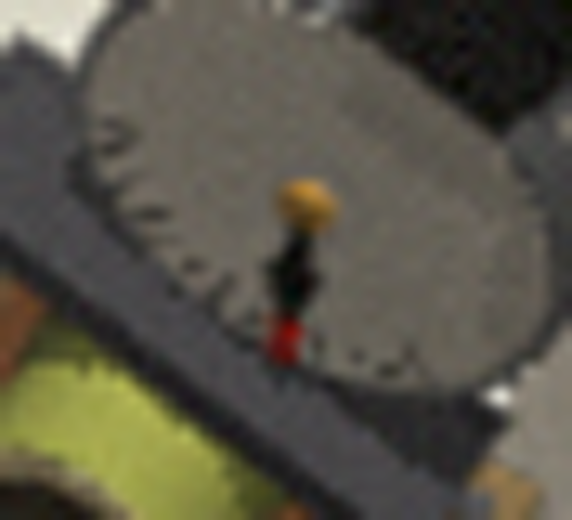

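View pics/d8c.png

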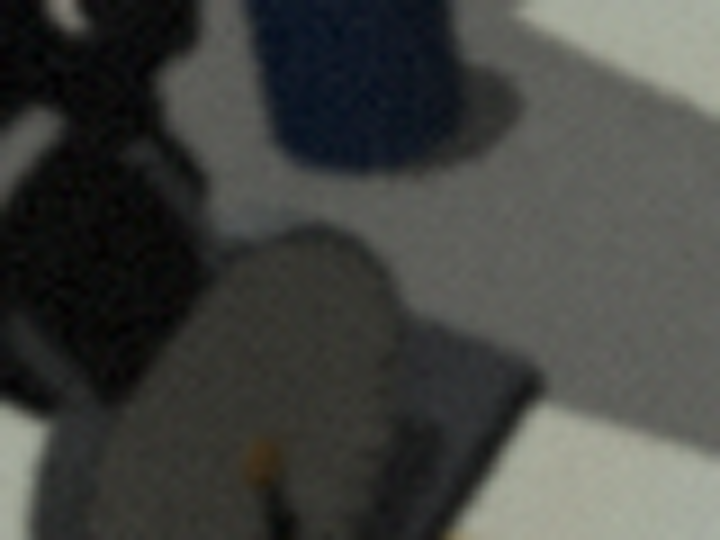

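View pics/w8c.png

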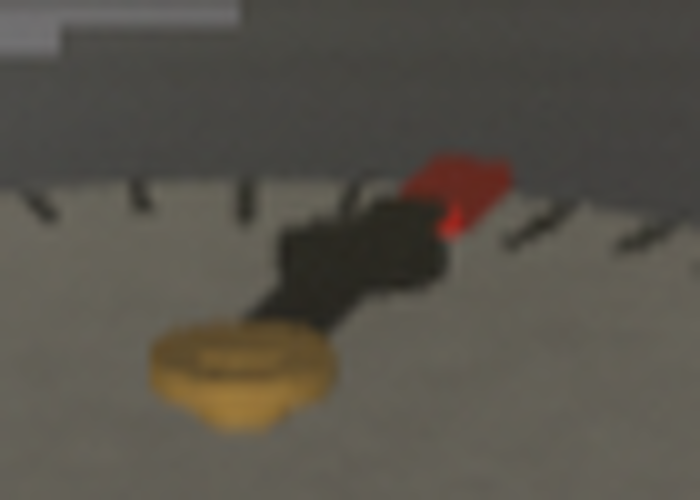

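```bash
python3 - <<'E'
from ov import *
crop('d8',145,200,225,275,12,'d8d')
o=r.get_obs();G,foot=gauge_pose(h=.149)
# plumb direction projected vs mark, per view: line hub->mark in picture coordinates (plane x=0.0095)
for k,xf,hub,mk in (('s8',.010,None,(286/13+308-.46,342/13+232-.46)),):
    f=load(k)
    for a in (.33,.345,.36,.375,.39):
        print(k,a,(proj(f,foot+G@np.array([xf,.0445*np.sin(a),.069-.0445*np.cos(a)]))-mk).round(2))
    d=proj(f,foot+G@np.array([xf,0,.069]));e=proj(f,foot+G@np.array([xf,0,.069])-[0,0,.02]);print('hub pred',((d-[308,232]+.46)*13).round(0),((e-[308,232]+.46)*13).round(0))
    for yy,zz in ((-.055,0),(.055,0)): print(((proj(f,foot+G@np.array([.007,yy,.069+zz]))-[308,232]+.46)*13).round(0))
E
```

```text
s8 0.33 [-0.82 -1.11]
s8 0.345 [-0.59 -1.  ]
s8 0.36 [-0.37 -0.88]
s8 0.375 [-0.15 -0.77]
s8 0.39 [ 0.08 -0.66]
hub pred [307. 194.] [296. 256.]
[96. 10.]
[535. 360.]
```

View pics/d8d.png

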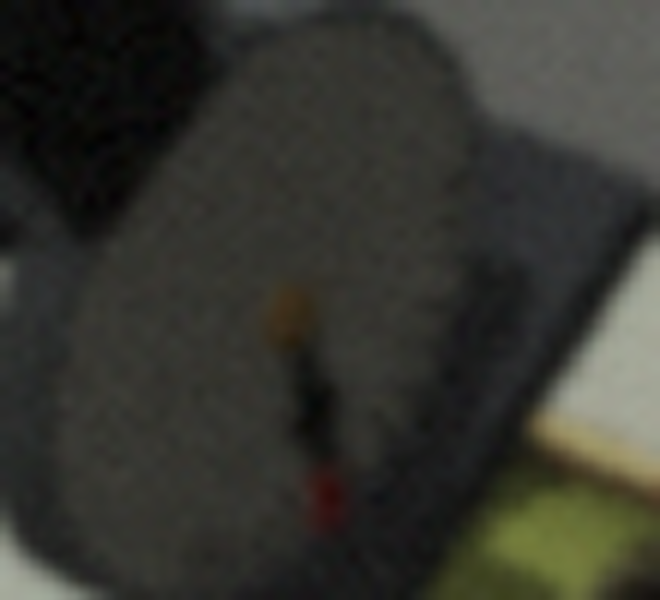

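```bash
python3 - <<'E'
from ov import *
G,foot=gauge_pose(h=.149);f=load('w8')
print('zero tick pred',proj(f,foot+G@np.array([-.0072,0,.069-.048])))
f4=load('d8');hub=foot+G@np.array([-.010,0,.069])
a=proj(f4,hub);s=lambda p:((p-[145,225]+.46)*12).round(0)
print('side hub',s(a),'plumb 36mm',s(proj(f4,hub-[0,0,.036])),'mark .355',[s(proj(f4,foot+G@np.array([-.010,.0445*np.sin(t),.069-.0445*np.cos(t)]))) for t in(.33,.36,.39)])
# slip check: gauge axes from fitted dial/foot edges in w3 vs w8 via ECC of the region (tool-fixed camera)
a=cv2.cvtColor(load('w3')['image'],cv2.COLOR_RGB2GRAY).astype(np.float32);b=cv2.cvtColor(load('w8')['image'],cv2.COLOR_RGB2GRAY).astype(np.float32)
for nm,(u0,u1,v0,v1) in dict(ticksL=(190,250,170,205),ticksR=(290,330,180,205),ticksRL=(190,330,170,205),gripedge=(205,315,235,330)).items():
    A=cv2.Laplacian(cv2.GaussianBlur(a,(0,0),1),cv2.CV_32F)[v0:v1,u0:u1];B=cv2.Laplacian(cv2.GaussianBlur(b,(0,0),1),cv2.CV_32F)[v0:v1,u0:u1]
    print(nm,cv2.phaseCorrelate(A,B,cv2.createHanningWindow((u1-u0,v1-v0),cv2.CV_32F)))
E
```

```text
zero tick pred [258.02840691 183.761096  ]
side hub [289. 319.] plumb 36mm [322. 469.] mark .355 [array([335., 497.]), array([330., 502.]), array([325., 507.])]
ticksL ((0.6489030459899929, -0.19718665023854243), 0.6257356056460628)
ticksR ((0.14160393224467427, 0.724096530034295), 0.6591156313419342)
ticksRL ((0.9919294890356412, 0.5902569410717255), 0.13062110515656294)
gripedge ((0.09294489674789475, -0.06801467555961693), 0.9633654905690088)
```

```bash
python3 - <<'E'
from ov import *
from scipy.optimize import minimize
# quantitative: red-mask centroid vs rendered tab centroid (top face + inner end face), using pic w3 (unoccluded), s8, d8
def redmask(im,box):
    u0,u1,v0,v1=box; c=im[v0:v1,u0:u1].astype(float); w=np.clip(c[...,0]-1.0*np.maximum(c[...,1],c[...,2])-12,0,None); 
    v,u=np.mgrid[v0:v1,u0:u1]; return np.array([(w*u).sum(),(w*v).sum()])/w.sum(), w.sum()
def tab(a,xf):
    e=np.array([np.sin(a),-np.cos(a)]);c=np.array([np.cos(a),np.sin(a)])
    return [np.array([x,*(rr*e+t*c)]) for x in (np.sign(xf)*.007,xf) for rr in(.038,.051) for t in(-.003,.003)]
def pred(f,G,foot,a,xf):
    p=np.array([proj(f,foot+G@(q+[0,0,.069])) for q in tab(a,xf)]); hull=cv2.convexHull(p.astype(np.float32)); M=cv2.moments(hull*1.0); return np.array([M['m10'],M['m01']])/M['m00'], p
o3=dict(tcp_pos=np.array([0.52855219,-0.23538655,0.14955697]),orientation=np.array([[.885,.001,.466],[-.466,0,.885],[.001,-1,.001]]))
for k,xf,o,h,box in (('w3',-.0095,o3,.1496,(260,300,175,195)),('w8',-.0095,None,.149,(260,300,175,195)),('s8',.0095,None,.149,(320,340,250,265)),('d8',-.0095,None,.149,(160,185,255,275))):
    f=load(k);G,foot=gauge_pose(o,h=h);c,n=redmask(f['image'],box)
    print(k,c.round(2),n.round(0),[(a,(pred(f,G,foot,a,xf)[0]-c).round(2)) for a in(.33,.36,.39)])
E
```

```text
w3 [278.39 184.83] 3528.0 [(0.33, array([-0.9 , -0.74])), (0.36, array([ 0.79, -0.57])), (0.39, array([ 2.47, -0.38]))]
w8 [280.55 183.86] 2483.0 [(0.33, array([-3.54,  1.  ])), (0.36, array([-1.85,  1.18])), (0.39, array([-0.17,  1.37]))]
s8 [329.46 257.58] 453.0 [(0.33, array([-0.43, -1.28])), (0.36, array([ 0.02, -1.05])), (0.39, array([ 0.46, -0.83]))]
d8 [171.77 266.1 ] 174.0 [(0.33, array([ 0.02, -0.42])), (0.36, array([-0.4, -0. ])), (0.39, array([-0.82,  0.41]))]
```

```bash
python3 - <<'E'
from h import *
st(); print(np.abs(r.get_obs()['qvel']).max())
E
```

```text
13.47 tcp [0.5706 0.2788 0.2162] foot [0.5718 0.226  0.0763] gz [-0.0082  0.3528  0.9357] gx [0.9998 0.0186 0.0018] F [-0.51  5.58  4.82] M [1.531 0.133 0.016] w 0.0351
0.0019022194136915523
```

View pics/s8.png

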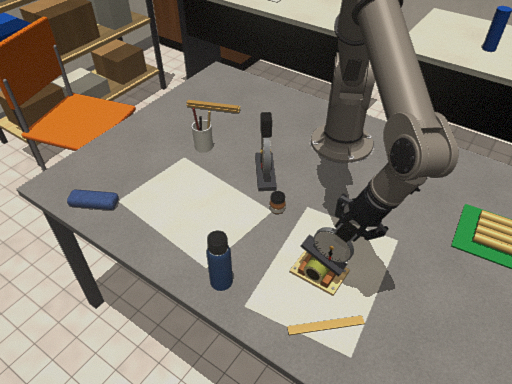

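The scene picture shows the bottle (219,262), ink jar (277,202), pen cup (203,136), larger gauge (266,150) and slip (326,325) where they were. The gauge is still and rocked on the ring at (325,255). Handing in.

```bash
python3 -c "
from h import *
print(r.hand_in())"
```

```text
the job is handed in; nothing more can be done
None
```

I gripped the smaller gauge by its black grip and set its foot level across the bamboo's raised ring, with the foot's length crossing the bamboo. I then rolled it over until the needle hung on the red mark, and handed it in at about 13.5 s, still gripped, still and pressed on the bamboo.

**Last checks:**
- **Angle:** the tool's tilt reads 0.361 rad. The gauge seems to have slipped 0.003–0.01 rad in the grip, so the needle should sit at about 0.351–0.358.
- **Mark:** it measured 0.346–0.36 rad from the wrist and scene pictures, and 0.33–0.36 from the blurrier side picture. Sighting the needle directly in the scene and side pictures put the mark about 0.015–0.02 rad beyond the needle. That is within the picture noise, so I left it, but the two methods did not fully agree.
- **Press:** about 10 N on the bamboo.
- **Position:** the middle of the foot ended within about 2 mm of the ring's top. Contact is about 10.5 mm along the foot, where pure rolling would give about 12 mm.
- **Other things:** the bottle, ink jar, pen cup, slip and larger gauge stand where they were, judged by eye in the scene picture.

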